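# Open the doser jar and hold its cap

### The job

Get the doser's jar ready for a refill: on the control pad press the round key all the way down and let it up, then do the same with the long key, one at a time, leaving the square key between them alone. Then unscrew the jar's tight cap anticlockwise with the jar staying down in the cradle that braces it, stop turning once its lugs are free, and lift the cap straight off. Finish while still holding the cap level over the open mouth, its lower edge about 2 cm above the rim, and do not disturb the things round about.

Things in the scene. Friction and masses are not known exactly. Their poses are not given: they have to be found in the camera images.
- cradle: Grey holder fixed to the worktop: plate 130x130x8 mm with a square wall 93 mm outside, 83 inside, top 36 mm above the worktop, in which the jar stands and cannot turn more than about 3 degrees. Origin: centre of its underside; x and y along its sides.
- jar_seat (a point): Point in the cradle, 8 mm above its underside, where the jar's underside centre belongs. (Beware: a tall cabinet stands left of the worktop, from y = 0.45 outward and x = 0.28 on.)
- jar: White jar, loose in the cradle, 0.5 to 0.9 kg: square body 80x80 mm, shoulder 66 to 74 mm high, round neck 39 mm across up to 104 mm, with two ledges for the cap's lugs. Origin: centre of its underside (8 mm above the worktop); z up.
- jar_mouth (a point): Centre of the neck's rim, 104 mm above the jar's underside, z up. A dark sprung rubber seal in the mouth pushes the cap up with about 21 N, which makes it tight; with the cap off it stands 6 mm above the rim.
- cap: Grey screw cap on the jar, 60 g, twelve-sided: 60 mm across flats, flats facing along its x axis and every 30 degrees from it, 30 mm high. Origin: centre of its lower edge, 22 mm below the rim and 82 mm above the jar's underside when closed; z up. Bayonet thread without rise: two lugs under the neck's ledges. Closed, its x axis is along the jar's x within 0.12 rad.
- cap_top (a point): Centre of the cap's top face, 30 mm above its lower edge. The cap is free once its x axis is 61 degrees anticlockwise (seen from above) of the jar's, stays free to 160 degrees, then catches again; clockwise is a stop. Turning takes about 0.3 N m; while locked, lifting it lifts the jar. Once free, its lower edge reaches the rim after rising 22 mm.
- pad: White control pad fixed to the worktop, 84x190x26 mm (x, y, z), three grey keys in a row along its y axis, 58 mm apart. Origin: centre of its underside. It turns at most 0.3 rad from square to the robot; the pad and the cradle may stand left or right.
- key_round_top (a point): Centre of the top of the round key (30 mm across, the leftmost seen from the robot), 37 mm above the worktop when up. Presses straight down.
- key_square_top (a point): Centre of the top of the square key (28 mm, in the middle), 37 mm above the worktop. Not to be pressed.
- key_long_top (a point): Centre of the top of the oblong key (38 mm along x, 18 along y, the rightmost), 37 mm above the worktop when up. Presses straight down.
- key_round (a joint): Travel of the round key, m: 0 up, 0.006 fully down (1.6 N starts it, 4 N holds it down); springs back.
- key_square (a joint): Travel of the square key, as for the round one.
- key_long (a joint): Travel of the long key, as for the round one.
- tape_roll: bystander: black roll of tape lying flat, 62 mm across, 19 high, origin at the centre of its underside; to be left alone
- matches_box: bystander: small flat carton 62x46x17 mm, origin at the centre of its underside; to be left alone
- button_tin: bystander: round tin, 86 mm across, 40 high, origin at the centre of its underside; to be left alone
- torch: bystander: black pocket torch lying down, 123 mm long, 35 high, origin at the centre of its underside; to be left alone
- bulb_box: bystander: small upright carton 64x64x88 mm, origin at the centre of its underside; to be left alone
- tape_measure: bystander: yellow tape measure 47x86x64 mm, origin at the centre of its underside; to be left alone

How it is judged:
By the outcome, as a careful person would: the job done as asked, in the order asked, and still so for the second after the job is handed in, while the arm keeps its last pose, push and grip.
It also fails if it takes over 54 s, if anything falls off the work surface, if the arm or the gripper's body presses on something with over 40 N, if the wrist force passes 120 N, or if a joint passes its speed limit or range.

### The arm

A 7-joint arm with a two-finger parallel gripper is mounted at the origin on a cart in front of the work surface, level with it; the furniture and walls round the work are solid. World frame = base frame: x ahead of the robot, y to its left, z up, the work surface at z = 0. Lengths are in mm, angles in rad, forces in N, time in s.
With the tool pointing down it reaches from about 350 to 900 mm from the base axis. Payload 7.2 kg.
Tool frame: the origin (TCP) lies on the centre line of the jaws, within the pads' length; the fingertips stand 22 mm ahead of it and the grasp point (between the pads) lies 3 mm ahead of it; z points along the fingers, y is the line along which they close (so a half turn about z gives the same grasp; the last joint's range is limited). The gripper opens to 88 mm and grips with 3 to 60 N. Pads are 20 mm wide; open, the fingers measure 115 mm over their backs; the gripper's body (75 mm by 178 mm) begins 61 mm behind the grasp point.
Start: joints at [1.093, 0.411, -0.013, 1.596, 0.006, 1.134, -0.082], TCP at [249.005, -573.258, 244.653] pointing down, gripper open.
Joint ranges: [-2.95, 2.95], [-0.29, 1.99], [-1.47, 1.44], [0.14, 2.54], [-1.03, 4.17], [0.13, 1.85], [-2.86, 2.86]. Speed limits (rad/s): [2.39, 2.39, 3.01, 3.01, 3.14, 3.14, 3.14].

### API

Orientations are given as [roll, pitch, yaw] about the fixed x, y, z axes, in that order (R = Rz(yaw) Ry(pitch) Rx(roll)).
In Python, from bench import get_obs, capture, sign_off gives the robot as it stands.
- The arm moves only by the tool drive_tool, never from a script. Its argument "steps" is text: rows parted by semicolons, each of 7 numbers parted by spaces: the shift along the tool's x, y, z in parts of the range, where 1.0 means 400 mm, then the turn, a rotation vector about the tool's x, y, z in parts of the range, where 1.0 means pi/2 rad, then the opening, from 0 (shut) to 1 (fully open). A call has exactly 8 rows; each row is the pose to reach, as a shift and turn from the pose commanded when the call began, along the tool's axes at that moment; what a row does not reach only later rows make up. A row lasts 1/8 s, in which the tool goes at most 62.5 mm and 10.7 degrees, less where a joint would pass 70% of its speed; a pose out of reach is approached as far as the arm can. Shift and turn numbers lie between -1 and 1, and a call with a number outside is refused. A call with a gripper value outside its range is refused whole. The fingers move at their own pace and stop on an object; "newtons" is the grip in N (left out, the last holds). Time passes only in rows, so rows that repeat a pose let the fingers close, or fill a call up. It gives the time, the measured TCP pose, the force, the opening and the grip force at its end, in the units of the state.
- get_obs(): the state, without advancing time (a new reading comes with each control period).
- capture(name): name is "scene" or "top"; returns a dict with "img" (420x560x3 uint8, red, green, blue), "camera_matrix" (3x3 intrinsics, pixels), "k1" (the pictures are not rectified: a ray, as slopes to the right and down, at radius r is drawn at 1 + k1 r^2 times it, then the intrinsics apply), "world_to_cam" (4x4, takes a point from world to camera coordinates). Camera axes: x right, y up, looking along -z (the intrinsics and any distortion apply to the point x, -y, -z); pixel columns grow to the right and rows downward; lengths in mm; the calibration is good to about 2 mm. A picture is of the moment at which its call begins. There is no depth.
- sign_off(): hands the job in; it is judged then, once.
The state is a dict: "time": time; "joint_positions": joint angles; "joint_velocities": joint speeds; "joint_efforts": joint torques, N m; "ee_pos": TCP position; "ee_rot": TCP orientation; "contact_force": force on the tool from outside, world axes, zero at the start; "wrist_torque": the same for the moment, N m; "width": opening from 0.0 (shut) to 1.0 (fully open); "grasp_force": force on a finger pad.
Only numpy, scipy, OpenCV 4.12 (cv2) and the standard library are available. Lean on these libraries where they do the work, as an engineer would, in place of code of your own. Each camera call takes 0.05 s, during which the arm holds its last target. There are 200 camera calls.

## Working session

There is one attempt and no reset: what is moved stays moved. The work goes in short steps, Python scripts to look and compute and a tool call to move; the robot and the scene stay as the last step left them, time stands still between calls to the robot, and variables do not carry over. Pictures are saved under pics/ and viewed, at most 10 in all, crops included, and the job is handed in when it is done.

Besides the shell and the picture viewer there is one more tool, called after ">>>" by a JSON object that holds its "api" and its "payload", one argument or row to a line. drive_tool: Moves the arm, as the interface text tells. Its arguments: {"type":"object","properties":{"steps":{"type":"string"},"newtons":{"type":"number"}},"required":["steps"]}

```bash
mkdir -p pics
cat > h.py <<'E'
import numpy as np, cv2
from bench import get_obs, capture, sign_off
def snap(n,f):
    c=capture(n); cv2.imwrite(f,cv2.cvtColor(c['img'],cv2.COLOR_RGB2BGR)); np.savez(f+'.npz',**{k:np.array(c[k]) for k in c}); return c
def proj(c,P):
    P=np.atleast_2d(P); q=(c['world_to_cam']@np.c_[P,np.ones(len(P))].T).T[:,:3]
    s=np.c_[q[:,0],-q[:,1]]/-q[:,2:3]; r2=(s**2).sum(1,keepdims=True); s=s*(1+float(c['k1'])*r2)
    K=c['camera_matrix']; return np.c_[s[:,0]*K[0,0]+K[0,2],s[:,1]*K[1,1]+K[1,2]]
def back(c,uv,z):
    uv=np.atleast_2d(uv).astype(float); K=c['camera_matrix']
    d=np.c_[(uv[:,0]-K[0,2])/K[0,0],(uv[:,1]-K[1,2])/K[1,1]]; s=d.copy()
    for _ in range(30): s=d/(1+float(c['k1'])*(s**2).sum(1,keepdims=True))
    M=c['world_to_cam']; R=M[:3,:3]; o=-R.T@M[:3,3]
    w=np.c_[s[:,0],-s[:,1],-np.ones(len(s))]@R
    t=(z-o[2])/w[:,2]; return o+t[:,None]*w
def load(f): return dict(np.load(f+'.npz'))
E
python3 - <<'E'
from h import *
for n in('scene','top'):
    c=snap(n,f'pics/{n}0.png'); M=c['world_to_cam']; print(n,-M[:3,:3].T@M[:3,3],c['k1'],c['camera_matrix'][0,0])
    a=cv2.imread(f'pics/{n}0.png'); cv2.imwrite(f'pics/{n}0b.png',cv2.resize(a,None,fx=1.42,fy=1.42,interpolation=cv2.INTER_CUBIC))
print(get_obs())
E
```

```text
scene [-490.69545398  724.14147229 1002.45650633] -0.21347726195810218 530.7662016281304
top [ 439.25950308   17.63403648 1277.20335374] -0.16448172872032388 467.3378833701222
{'time': 0.1, 'joint_positions': array([ 1.0928135 ,  0.41182446, -0.01269274,  1.59697059,  0.00557751,
        1.13432442, -0.08218677]), 'joint_velocities': array([ 5.77445465e-04, -1.12595507e-03,  2.57897756e-05, -1.45868772e-03,
        5.65906131e-04,  3.97950858e-04, -8.21351136e-05]), 'joint_efforts': array([ 1.26432267e-03, -5.89098322e+01,  6.42894264e-01, -2.91709650e+01,
       -5.38919948e-02,  1.45239366e-02,  7.38932158e-06]), 'ee_pos': array([ 248.79197186, -572.86694737,  243.88623405]), 'ee_rot': array([-3.14010404e+00,  9.30465691e-05,  4.09793196e-01]), 'contact_force': array([ 0.22499101,  0.6794202 , -0.22352988]), 'wrist_torque': array([0.02333474, 0.01577501, 0.00454752]), 'grasp_force': 0.0, 'width': 1.0032966347312813}
```

View pics/top0b.png

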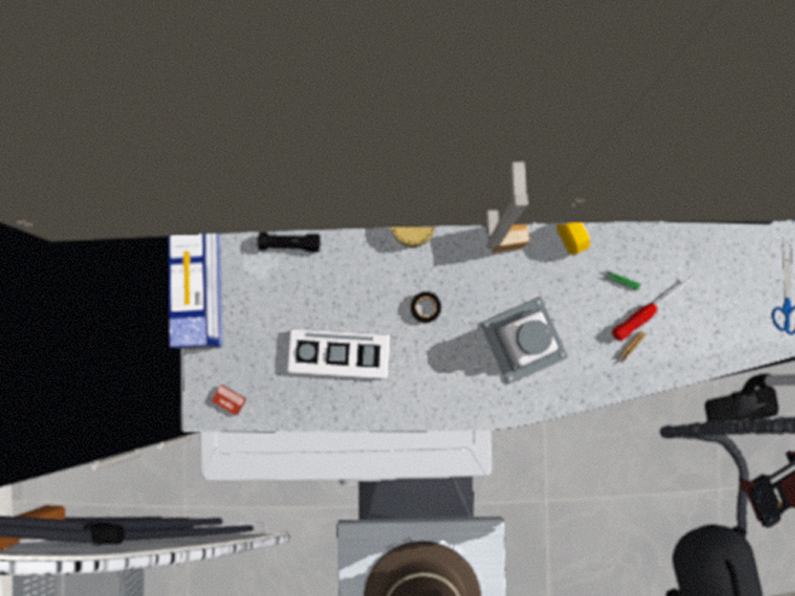

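View pics/scene0b.png

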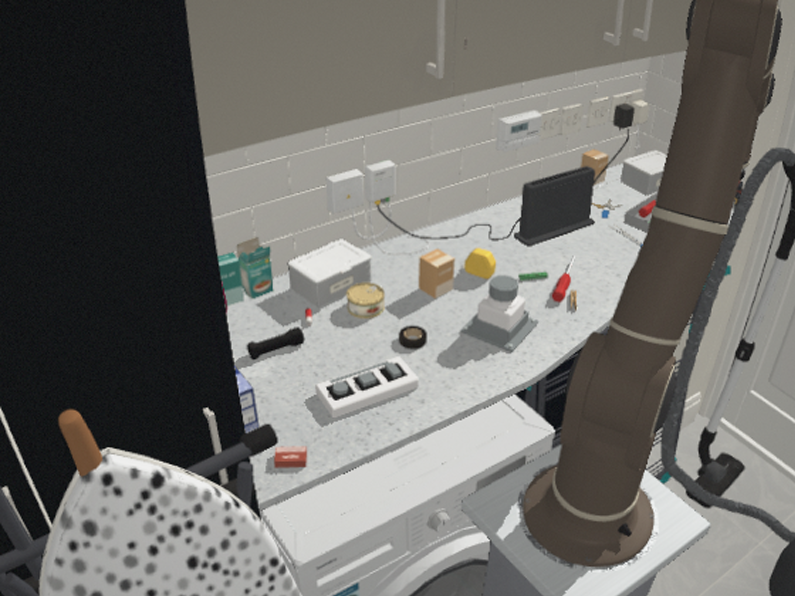

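The top view shows the pad at about (338,354) and the jar in its cradle at about (525,340), enlarged pixels. The scene view has them at (367,386) and (502,312). I'll enlarge both for the corners.

Run:
```python
import cv2,numpy as np
t=cv2.imread('pics/top0.png'); s=cv2.imread('pics/scene0.png')
def cr(im,x,y,w,h,f): return cv2.resize(im[y:y+h,x:x+w],None,fx=f,fy=f,interpolation=cv2.INTER_CUBIC)
a=cr(t,195,225,90,45,4.4); b=cr(t,330,205,75,65,5)  # 396x198, 375x325
c=cr(s,215,245,85,55,4.6); d=cr(s,320,185,65,65,5)
A=np.zeros((600,800,3),np.uint8)
A[:a.shape[0],:a.shape[1]]=a; A[:b.shape[0],400:400+b.shape[1]]=b[:, :400]
A[270:270+c.shape[0],:c.shape[1]]=c; 
d=d[:270]; A[328:328+270,400:400+d.shape[1]]=d
cv2.imwrite('pics/crops.png',A)
```

```text
(no output)
```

View pics/crops.png

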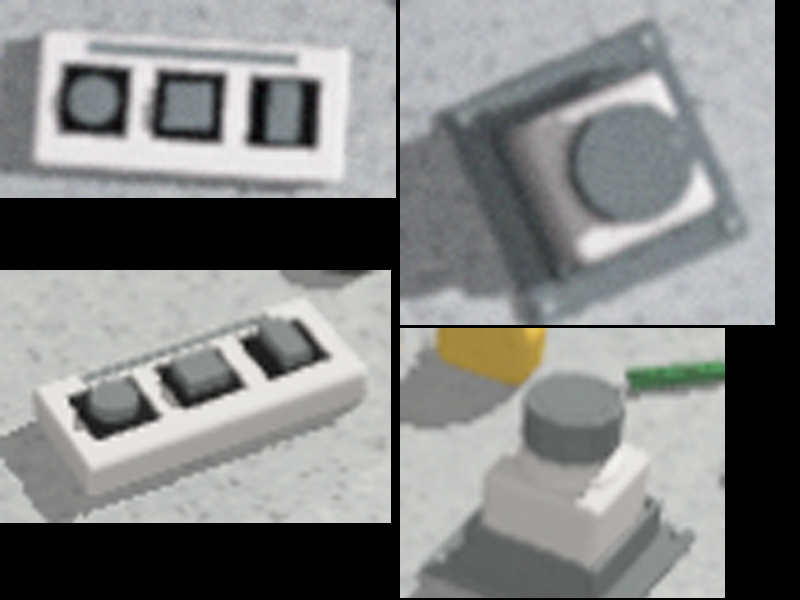

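Run:
```python
from h import *
T=load('pics/top0.png'); S=load('pics/scene0.png')
def u(p,o,f): return (np.array(p,float)+.5)/f-.5+np.array(o)
kt=u([(94,102),(187,106),(284,112)],(195,225),4.4); ks=u([(113,126),(201,98),(288,72)],(215,245),4.6)
for n,c,k in(('top',T,kt),('scene',S,ks)):
    p=back(c,k,37); print(n,p.round(1).tolist(), np.linalg.norm(np.diff(p,axis=0),axis=1), np.arctan2(*(p[0]-p[2])[[1,0]])-np.pi/2)
pc=u([(250,20),(348,232),(135,318),(42,115)],(330,205),5)
p=back(T,pc,8); print('plate',p.round(1).tolist(),p.mean(0),np.linalg.norm(p-np.roll(p,1,0),axis=1))
for e in (p[0]-p[1],p[3]-p[2],p[0]-p[3],p[1]-p[2]): print(np.degrees(np.arctan2(e[1],e[0])))
print('captop',back(T,u([(232,163)],(330,205),5),120),back(S,u([(173,73)],(320,185),5),120))
e=back(T,u([(172,165),(294,160),(232,103),(230,224)],(330,205),5),120);print(e)
print('jar corners',back(T,u([(255,72),(317,195),(185,262)],(330,205),5),78))
```

```text
top [[478.0, 201.8, 37.0], [474.2, 145.3, 37.0], [469.2, 86.7, 37.0]] [56.62611568 58.77388118] -0.07592557273497258
scene [[474.7, 203.4, 37.0], [467.6, 146.0, 37.0], [459.0, 88.7, 37.0]] [57.85759957 57.98182696] -0.1361400715732488
plate [[574.0, -244.4, 8.0], [456.2, -293.2, 8.0], [413.5, -174.2, 8.0], [525.1, -127.7, 8.0]] [ 492.20198938 -209.86983446    8.        ] [126.56216121 127.46506054 126.43844458 120.91395094]
22.51728838676515
22.645916879048308
-67.28975495399287
-70.2594369922369
captop [[ 490.8724413  -208.83219153  120.        ]] [[ 485.81069448 -208.06186721  120.        ]]
[[ 490.79452168 -178.70439509  120.        ]
 [ 491.39886762 -240.13871032  120.        ]
 [ 520.7555774  -210.18948222  120.        ]
 [ 460.64599906 -206.51235144  120.        ]]
jar corners [[ 539.42429186 -231.24462617   78.        ]
 [ 474.86758571 -260.69753428   78.        ]
 [ 442.70265594 -190.52068249   78.        ]]
```

Pad and cap positions agree to about 5 mm between the views. The cap measures 61 mm across, as it should. I'll cross-check the pad with its top corners at z=26.

Run:
```python
from h import *
T=load('pics/top0.png'); S=load('pics/scene0.png')
def u(p,o,f): return (np.array(p,float)+.5)/f-.5+np.array(o)
for n,c,k in(('top',T,u([(44,30),(350,45),(345,183),(35,166)],(195,225),4.4)),('scene',S,u([(36,122),(312,30),(366,110),(90,203)],(215,245),4.6))):
    p=back(c,k,26); m=p.mean(0); d=p[0]+p[3]-p[1]-p[2]; y=np.arctan2(-d[0],d[1]); v=np.array([-np.sin(y),np.cos(y),0])
    print(n,m.round(1),'yaw',y.round(3),'round',(m+58*v).round(1),'long',(m-58*v).round(1),np.linalg.norm(p-np.roll(p,1,0),axis=1).round(1))
```

```text
top [474.5 142.9  26. ] yaw -0.075 round [478.8 200.7  26. ] long [470.1  85.1  26. ] [ 83.3 188.1  83.8 189.6]
scene [464.6 146.3  26. ] yaw -0.106 round [470.8 204.   26. ] long [458.5  88.7  26. ] [ 80.  189.6  83.2 182.4]
```

>>> {"api": "drive_tool", "payload": {
  "steps": "0 0 0 0 0 0 0; 0 0 0 0 0 0 0; 0 0 0 0 0 0 0; 0 0 0 0 0 0 0; 0 0 0 0 0 0 0; 0 0 0 0 0 0 0; 0 0 0 0 0 0 0; 0 0 0 0 0 0 0"
}}

```text
time: 1.1
ee_pos: [249.0, -573.3, 244.7]
ee_rot: [3.142, -0.0, 0.41]
contact_force: [0.4, -0.6, 0.1]
width: 0.128
grasp_force: 0.0
```

Units first: shifts go in shares of 400 mm and turns go in shares of pi/2 rad. So -0.354 m is -0.885, 0.296 m is 0.74, -0.8 rad is -0.5093.

>>> {"api": "drive_tool", "payload": {
  "steps": "0.0925 -0.11 0 0 0 -0.0637 0; 0.185 -0.2225 0 0 0 -0.1273 0; 0.2775 -0.3325 0 0 0 -0.191 0; 0.37 -0.4425 0 0 0 -0.2546 0; 0.4625 -0.555 0 0 0 -0.3183 0; 0.555 -0.665 0 0 0 -0.382 0; 0.6475 -0.775 0 0 0 -0.4456 0; 0.74 -0.885 0 0 0 -0.5093 0"
}}

```text
time: 2.1
ee_pos: [379.8, -128.9, 245.1]
ee_rot: [3.14, 0.0, 1.213]
contact_force: [1.5, 0.8, 0.1]
width: 0.002
grasp_force: 0.0
```

Scaled: 0.346 m is 0.865, 0.289 m is 0.7225, -0.28 rad is -0.1783.

>>> {"api": "drive_tool", "payload": {
  "steps": "0.145 -0.01 0 0 0 -0.0446 0; 0.29 -0.0225 0 0 0 -0.0891 0; 0.435 -0.0325 0 0 0 -0.1337 0; 0.58 -0.0425 0 0 0 -0.1783 0; 0.7225 -0.055 0.05 0 0 -0.1783 0; 0.865 -0.065 0.125 0 0 -0.1783 0; 0.865 -0.065 0.25 0 0 -0.1783 0; 0.865 -0.065 0.3625 0 0 -0.1783 0"
}}

```text
time: 3.1
ee_pos: [477.2, 203.2, 98.0]
ee_rot: [-3.141, -0.0, 1.491]
contact_force: [1.4, -1.0, -0.5]
width: 0.006
grasp_force: 0.0
```

Run:
```python
from h import *
c=snap('scene','pics/s1.png'); t=snap('top','pics/t1.png'); print(get_obs()['ee_pos'],get_obs()['ee_rot'])
a=cv2.imread('pics/s1.png')[190:310,190:310]; b=cv2.imread('pics/t1.png')[190:310,170:290]
cv2.imwrite('pics/c1.png',cv2.resize(np.hstack([a,b]),None,fx=3.3,fy=3.3,interpolation=cv2.INTER_CUBIC))
```

```text
[474.64738172 201.04399925  95.71902526] [-3.134532    0.00327568  1.49061002]
```

View pics/c1.png

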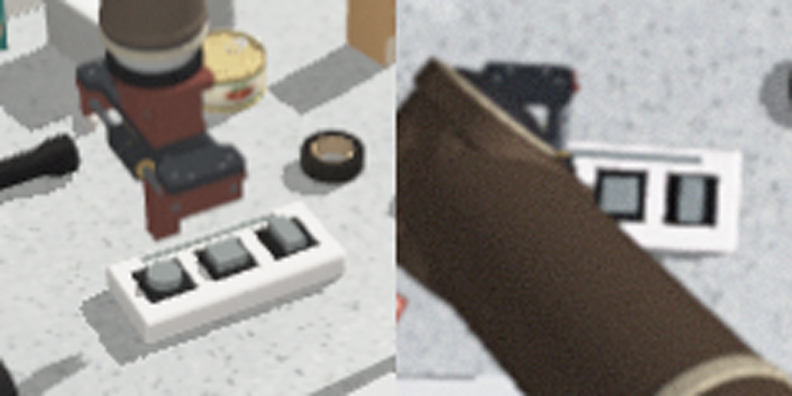

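The scene crop shows the closed fingertips at about (163,236), above the round key at (163,278). I'll check both against the projection.

Run:
```python
from h import *
c=load('pics/s1.png'); q=(proj(c,[[477,202,76],[477,202,37],[470,203,37]])-190+.5)*3.3; print(q)
```

```text
[[162.04751742 234.28091077]
 [163.97576404 270.09236654]
 [167.20754308 275.20751083]]
```

Scaled: 0.048 m is 0.12, -0.002 m is -0.005.

>>> {"api": "drive_tool", "payload": {
  "steps": "0 -0.005 0.0625 0 0 0 0; 0 -0.005 0.09 0 0 0 0; 0 -0.005 0.1 0 0 0 0; 0 -0.005 0.1075 0 0 0 0; 0 -0.005 0.1125 0 0 0 0; 0 -0.005 0.1175 0 0 0 0; 0 -0.005 0.12 0 0 0 0; 0 -0.005 0.12 0 0 0 0"
}}

```text
time: 4.2
ee_pos: [476.0, 202.5, 53.2]
ee_rot: [3.14, 0.0, 1.49]
contact_force: [-3.5, -2.7, 17.8]
width: 0.005
grasp_force: 8.8
```

Scaled: -0.116 m is -0.29, -0.075 m is -0.1875.

>>> {"api": "drive_tool", "payload": {
  "steps": "0 0 -0.025 0 0 0 0; 0 0 -0.0625 0 0 0 0; 0 0 -0.1125 0 0 0 0; -0.075 0 -0.1125 0 0 0 0; -0.1875 0 -0.1125 0 0 0 0; -0.29 0.0025 -0.1125 0 0 0 0; -0.29 0.0025 -0.1125 0 0 0 0; -0.29 0.0025 -0.075 0 0 0 0"
}}

```text
time: 5.2
ee_pos: [468.0, 87.4, 82.3]
ee_rot: [3.139, -0.001, 1.489]
contact_force: [0.5, -0.2, -0.2]
width: 0.005
grasp_force: 0.0
```

Scaled: 0.03 m is 0.075, 0.029 m is 0.0725.

>>> {"api": "drive_tool", "payload": {
  "steps": "0 0 0.025 0 0 0 0; 0 0 0.045 0 0 0 0; 0 0 0.055 0 0 0 0; 0 0 0.0625 0 0 0 0; 0 0 0.0675 0 0 0 0; 0 0 0.0725 0 0 0 0; 0 0 0.075 0 0 0 0; 0 0 0.075 0 0 0 0"
}}

```text
time: 6.2
ee_pos: [466.9, 87.2, 53.0]
ee_rot: [3.141, 0.001, 1.49]
contact_force: [-7.6, 1.1, 21.3]
width: 0.007
grasp_force: 10.9
```

Scaled: -0.225 m is -0.5625, -0.175 m is -0.4375, 0.75 rad is 0.4775.

>>> {"api": "drive_tool", "payload": {
  "steps": "0 0 -0.05 0 0 0 0; 0 0 -0.125 0 0 0 0; 0 0 -0.25 0 0 0 0; -0.075 0.0125 -0.325 0 0 0.0955 0.3; -0.1875 0.03 -0.325 0 0 0.191 1; -0.3125 0.05 -0.325 0 0 0.2865 1; -0.4375 0.07 -0.325 0 0 0.382 1; -0.5625 0.09 -0.325 0 0 0.4775 1"
}}

```text
time: 7.2
ee_pos: [484.7, -142.8, 182.0]
ee_rot: [3.14, -0.0, 0.734]
contact_force: [1.5, 0.2, 0.6]
width: 0.532
grasp_force: 0.0
```

Scaled: -0.04 m is -0.1, -0.025 m is -0.0625, 0.33 rad is 0.2101.

>>> {"api": "drive_tool", "payload": {
  "steps": "-0.0625 -0.1 0 0 0 0.0955 1; -0.0625 -0.1 0 0 0 0.191 1; -0.0625 -0.1 0 0 0 0.2101 1; -0.0625 -0.1 0 0 0 0.2101 1; -0.0625 -0.1 0 0 0 0.2101 1; -0.0625 -0.1 0 0 0 0.2101 1; -0.0625 -0.1 0 0 0 0.2101 1; -0.0625 -0.1 0 0 0 0.2101 1"
}}

```text
time: 8.2
ee_pos: [439.2, -127.8, 181.6]
ee_rot: [-3.142, 0.0, 0.41]
contact_force: [-0.7, 0.7, 0.5]
width: 0.997
grasp_force: 0.0
```

Run:
```python
from h import *
c=snap('scene','pics/s2.png'); t=snap('top','pics/t2.png'); o=get_obs(); print(o['time'],o['ee_pos'],o['ee_rot'],o['width'],o['joint_positions'].round(2))
a=cv2.imread('pics/s2.png')[130:260,290:410]; b=cv2.imread('pics/t2.png')[180:310,310:430]
cv2.imwrite('pics/c2.png',cv2.resize(np.hstack([a,b]),None,fx=3.3,fy=3.3,interpolation=cv2.INTER_CUBIC))
p=o['ee_pos']; y=o['ee_rot'][2]; d=np.array([np.sin(y),-np.cos(y),0])
pts=[p+[0,0,-22]]+[p+[0,0,-22]+s*44*d for s in(1,-1)]+[[489,-209,120],[487,-209,120]]
print((proj(c,pts)-[290,130]+.5)*3.3)
```

```text
8.3 [ 439.20201761 -127.76773945  181.62041124] [-3.14158904e+00  2.74604869e-05  4.09976309e-01] 1.0023891152878803 [ 0.55  0.23 -0.43  2.04  0.12  0.9  -1.1 ]
[[181.7090473  245.00724656]
 [204.28576122 221.56954653]
 [158.13215246 269.45182387]
 [212.03317784 228.08675969]
 [213.44653546 229.09770738]]
```

View pics/c2.png

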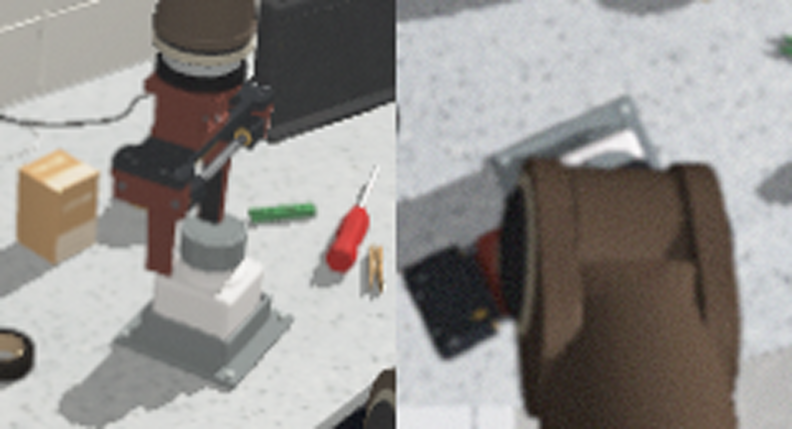

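The fingers straddle an area short of the cap, whose top centre is at (213,232). My second shift used the wrong sign but touched nothing. I'll correct it and descend.

Scaled: 0.0945 m is 0.2363, 0.073 m is 0.1825.

>>> {"api": "drive_tool", "payload": {
  "steps": "0.015 0.1125 0 0 0 0 1; 0.03 0.2363 0 0 0 0 1; 0.03 0.2363 0 0 0 0 1; 0.03 0.2363 0.05 0 0 0 1; 0.03 0.2363 0.1 0 0 0 1; 0.03 0.2363 0.15 0 0 0 1; 0.03 0.2363 0.1825 0 0 0 1; 0.03 0.2363 0.1825 0 0 0 1"
}}

```text
time: 9.3
ee_pos: [487.2, -209.0, 108.0]
ee_rot: [-3.14, 0.001, 0.41]
contact_force: [-0.4, -0.4, 0.7]
width: 0.999
grasp_force: 0.0
```

Run:
```python
from h import *
c=snap('scene','pics/s3.png'); o=get_obs(); print(o['time'],o['ee_pos'],o['ee_rot'],o['contact_force'])
a=cv2.imread('pics/s3.png')[160:270,310:420]
cv2.imwrite('pics/c3.png',cv2.resize(a,None,fx=5,fy=5,interpolation=cv2.INTER_CUBIC))
```

```text
9.35 [ 487.76434505 -209.31013302  108.68476183] [-3.14114525e+00  2.76876904e-04  4.10227502e-01] [ 0.10875583 -0.62663802  1.10229764]
```

View pics/c3.png

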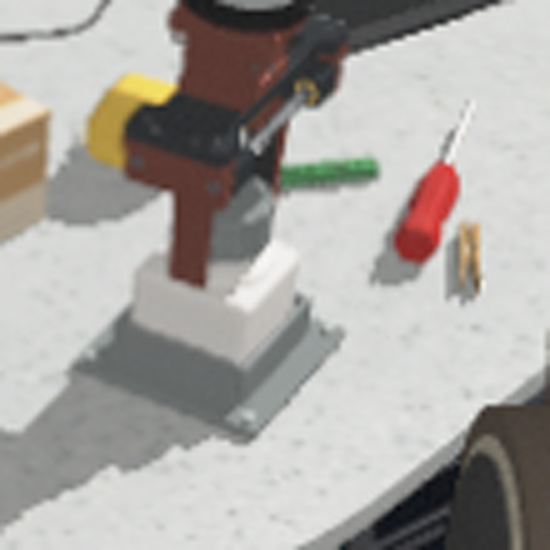

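The fingers straddle the cap above the shoulder: near finger at (190,240), cap face at (245,220). Closing now.

>>> {"api": "drive_tool", "payload": {
  "steps": "0 0 0 0 0 0 0.7; 0 0 0 0 0 0 0.6; 0 0 0 0 0 0 0.5; 0 0 0 0 0 0 0.5; 0 0 0 0 0 0 0.5; 0 0 0 0 0 0 0.5; 0 0 0 0 0 0 0.5; 0 0 0 0 0 0 0.5",
  "newtons": 40
}}

```text
time: 10.35
ee_pos: [488.0, -209.7, 108.9]
ee_rot: [3.141, -0.0, 0.41]
contact_force: [-1.0, -0.1, 6.0]
width: 0.682
grasp_force: 40.0
```

```bash
python3 -c "
from h import *
o=get_obs();print(o)"
```

```text
{'time': 10.35, 'joint_positions': array([ 0.58913443,  0.44123616, -0.34845234,  1.94210477,  0.20645215,
        0.79201297, -1.03523099]), 'joint_velocities': array([-0.0013716 ,  0.00108771, -0.00074393, -0.00061145,  0.000756  ,
        0.00150933,  0.0003356 ]), 'joint_efforts': array([ 1.55828688e-01, -5.02049124e+01, -3.08783144e+00, -2.15984935e+01,
        1.14506171e-01, -4.51720767e-01, -2.30772287e-02]), 'ee_pos': array([ 488.02098061, -209.70049521,  108.93255033]), 'ee_rot': array([ 3.14125478e+00, -2.74526936e-04,  4.09810016e-01]), 'contact_force': array([-1.02109546, -0.11633873,  5.96023851]), 'wrist_torque': array([0.17018849, 0.23618998, 0.00213693]), 'grasp_force': 40.00101997226011, 'width': 0.6816670410549113}
```

Width 0.682 is 60.0 mm, so the pads sit square on the flats. Now unscrewing.

Scaled: -0.64 rad is -0.4074.

>>> {"api": "drive_tool", "payload": {
  "steps": "0 0 0 0 0 -0.0509 0.5; 0 0 0 0 0 -0.1019 0.5; 0 0 0 0 0 -0.1528 0.5; 0 0 0 0 0 -0.2037 0.5; 0 0 0 0 0 -0.2546 0.5; 0 0 0 0 0 -0.3056 0.5; 0 0 0 0 0 -0.3565 0.5; 0 0 0 0 0 -0.4074 0.5"
}}

```text
time: 11.35
ee_pos: [488.6, -210.3, 108.9]
ee_rot: [3.14, -0.0, 1.051]
contact_force: [0.8, -1.0, 2.9]
width: 0.688
grasp_force: 40.0
```

```bash
python3 -c "
from h import *
o=get_obs()
for k in('time','ee_pos','ee_rot','contact_force','wrist_torque','width','joint_positions'):print(k,o[k])"
```

```text
time 11.35
ee_pos [ 488.55484694 -210.28994552  108.94920902]
ee_rot [ 3.13991177e+00 -2.94576304e-04  1.05118045e+00]
contact_force [ 0.77443297 -0.97509477  2.90339026]
wrist_torque [-0.17849237 -0.27745153 -0.29951869]
width 0.6878535406096151
joint_positions [ 0.70647687  0.46663998 -0.50036415  1.93367084  0.30188638  0.81313261
 -0.47784621]
```

Scaled: -0.62 rad is -0.3947.

>>> {"api": "drive_tool", "payload": {
  "steps": "0 0 0 0 0 -0.0509 0.5; 0 0 0 0 0 -0.1019 0.5; 0 0 0 0 0 -0.1528 0.5; 0 0 0 0 0 -0.2037 0.5; 0 0 0 0 0 -0.2546 0.5; 0 0 0 0 0 -0.3056 0.5; 0 0 0 0 0 -0.3565 0.5; 0 0 0 0 0 -0.3947 0.5"
}}

```text
time: 12.35
ee_pos: [489.3, -210.3, 110.2]
ee_rot: [3.139, 0.002, 1.672]
contact_force: [-0.9, -0.1, 15.0]
width: 0.683
grasp_force: 40.0
```

```bash
python3 -c "
from h import *
o=get_obs()
for k in('time','ee_pos','ee_rot','contact_force','wrist_torque','width','joint_positions'):print(k,o[k])"
```

```text
time 12.35
ee_pos [ 489.30161267 -210.33898152  110.22757067]
ee_rot [3.13872639e+00 2.00775625e-03 1.67157807e+00]
contact_force [-0.87204386 -0.09706488 14.98196134]
wrist_torque [-0.06802301  0.21486378 -0.12818078]
width 0.6833744143660146
joint_positions [ 0.81621308  0.49898432 -0.6489324   1.92546197  0.39881469  0.8437117
  0.05734929]
```

The upward force jumped to 15 N and the tool rose 1.3 mm, so the lugs are free. Lifting gently.

Scaled: -0.014 m is -0.035, -0.01 m is -0.025.

>>> {"api": "drive_tool", "payload": {
  "steps": "0 0 -0.005 0 0 0 0.5; 0 0 -0.01 0 0 0 0.5; 0 0 -0.015 0 0 0 0.5; 0 0 -0.02 0 0 0 0.5; 0 0 -0.025 0 0 0 0.5; 0 0 -0.03 0 0 0 0.5; 0 0 -0.035 0 0 0 0.5; 0 0 -0.035 0 0 0 0.5"
}}

```text
time: 13.35
ee_pos: [488.1, -209.5, 122.9]
ee_rot: [3.141, 0.0, 1.67]
contact_force: [2.0, 0.2, -1.0]
width: 0.686
grasp_force: 40.0
```

```bash
python3 -c "
from h import *
o=get_obs()
for k in('time','ee_pos','ee_rot','contact_force','wrist_torque','width'):print(k,o[k])"
```

```text
time 13.35
ee_pos [ 488.07085499 -209.48572388  122.91427886]
ee_rot [3.14108868e+00 5.77603579e-05 1.67000381e+00]
contact_force [ 2.00730165  0.19488916 -1.00147263]
wrist_torque [ 0.05329681 -0.53133894 -0.01236942]
width 0.6856713839259689
```

Scaled: -0.028 m is -0.07, -0.025 m is -0.0625.

>>> {"api": "drive_tool", "payload": {
  "steps": "0 0 -0.0125 0 0 0 0.5; 0 0 -0.025 0 0 0 0.5; 0 0 -0.0375 0 0 0 0.5; 0 0 -0.05 0 0 0 0.5; 0 0 -0.0625 0 0 0 0.5; 0 0 -0.07 0 0 0 0.5; 0 0 -0.07 0 0 0 0.5; 0 0 -0.07 0 0 0 0.5"
}}

```text
time: 14.35
ee_pos: [487.7, -209.7, 150.5]
ee_rot: [-3.141, -0.0, 1.67]
contact_force: [-0.4, 0.0, -0.7]
width: 0.684
grasp_force: 40.0
```

Run:
```python
from h import *
c=snap('scene','pics/s4.png'); o=get_obs()
for k in('time','ee_pos','ee_rot','contact_force','wrist_torque','width'):print(k,o[k])
a=cv2.imread('pics/s4.png')[150:250,310:410]
cv2.imwrite('pics/c4.png',cv2.resize(a,None,fx=6,fy=6,interpolation=cv2.INTER_CUBIC))
print((proj(c,[[488,-209.5,112],[488,-209.5,132],[488,-209.5,162]])-[310,150]+.5)*6)
```

```text
time 14.4
ee_pos [ 487.71642661 -209.63846125  150.45446637]
ee_rot [-3.14129646e+00 -1.65683246e-04  1.66979251e+00]
contact_force [ 0.55609419 -0.15628867 -1.45165625]
wrist_torque [-0.06516604 -0.11256714 -0.04667571]
width 0.6814859903967565
[[266.20419903 308.51479759]
 [269.58288671 275.39404657]
 [274.69782096 224.84174116]]
```

View pics/c4.png

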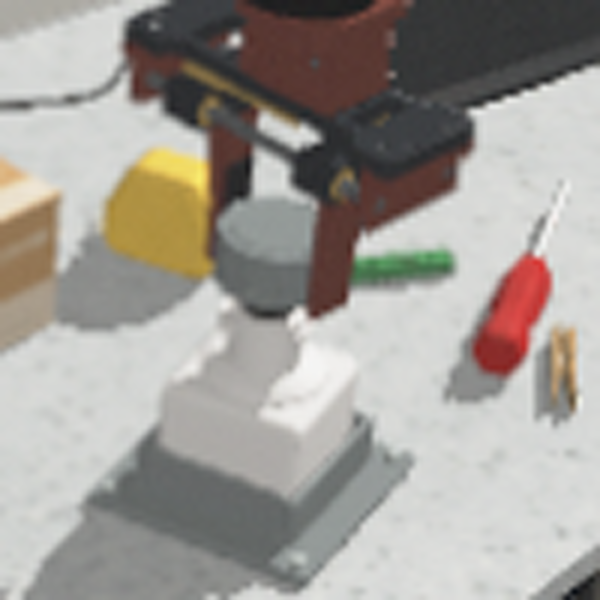

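The cap is level in the fingers, top centre near (270,228), where z=162 projects. It is over the open neck with the dark seal showing at (268,308), and the jar sits in the cradle.

```bash
python3 -c "
from bench import sign_off
print(sign_off())"
```

```text
the job is handed in; nothing more can be done
None
```

I handed the job in at 14.4 s: the round key and then the long key were each pressed fully down and released. The cap was unscrewed and is held level about 2 cm above the rim, the jar is still in its cradle, and no unintended contact showed up in the forces or pictures. No verdict came back.

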